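Clamp a sleeve with locking pliers, fire the tack, release

ROBOT

A 6-joint arm with a two-finger parallel gripper is mounted at the origin on the work surface. World frame = base frame: x ahead of the robot, y to its left, z up, the work surface at z = 0. Lengths are in m, angles in rad, forces in N, time in s.
With the tool pointing down it reaches from about 0.35 to 1 m from the base axis. Payload 7.1 kg.
Tool frame: the origin (TCP) lies midway between the tips of the shut fingers; the grasp point (between the pads) lies 19 mm behind it; z points along the fingers, y is the direction in which the jaws open and shut (so a half turn about z gives the same grasp; the last joint's range is limited). The gripper opens to 85 mm and grips with 20 to 120 N. Pads are 22 mm wide; open, the fingers measure 114 mm over their backs; the gripper's body (76 mm by 85 mm) begins 54 mm behind the grasp point. The pads swing forward as they close: fully open they stand 13 mm farther back than shut.
Start: joints at [-1.282, 0.423, 1.63, -0, 1.089, -0.019], TCP at [0.189, -0.596, 0.231] pointing down, gripper open.
Joint ranges: [-3, 3], [-0.9, 2.11], [0.09, 2.58], [-1.31, 4.45], [0.11, 2.69], [-2.54, 2.54]. Speed limits (rad/s): [2.39, 2.39, 3.01, 3.14, 3.14, 3.14].

INTERFACE

Orientations are given as a 3x3 rotation matrix whose columns are the frame's x, y, z axes.
In Python, from bench import bot gives the robot as it stands. Calls block until the motion is done:
- bot.movep(position, orientation): joint-space move of the TCP to a pose.
- bot.move_straight(position, ori=None, max_speed=0.15, f_stop=None): straight line of the TCP; ori=None keeps the orientation; max_speed is the mean speed in m/s. With f_stop (N) it stops when the force on the tool has changed by that much, and returns True; else False.
- bot.set_joints(angles): joint-space move.
- bot.let_go() and bot.close_gripper(): open the fingers fully, or close them until they stop; the grip force is fixed at half the most.
- bot.sleep(seconds).
- bot.ik(position, orientation): joint angles nearest the present ones, or None.
- bot.get_state(): the state.
- bot.read_camera(name): name is "scene" or "top" or "wrist"; returns a dict with "image" (400x640x3 uint8, blue, green, red), "intrinsics" (3x3 intrinsics, pixels), "rvec" (rotation vector, rad) and "tvec" (3), from world to camera coordinates, as OpenCV has them. Camera axes: x right, y down, z forward; pixel columns grow to the right and rows downward; lengths in m; the calibration is good to about 2 mm. A picture is of the moment at which its call begins. There is no depth.
A pose or a line that the arm cannot do raises bot.Unreachable and nothing moves.
- bot.job_done(): hands the job in, once; it reports no verdict.
The state is a dict: "time": time; "q": joint angles; "joint_velocities": joint speeds; "joint_torque": joint torques, N m; "tcp_pos": TCP position; "eef_rot": TCP orientation; "contact_force": force on the tool from outside, world axes, zero at the start; "torque": the same for the moment, N m; "gripper_width": finger opening in m.
Only numpy, scipy, OpenCV 4.12 (cv2) and the standard library are available. Lean on these libraries where they do the work, as an engineer would, in place of code of your own. Each camera call takes 0.05 s, during which the arm holds its last target.

TASK

A loose steel sleeve sits in the tilted tacking fixture. Squeeze the two handles of the fixture's locking pliers together until they snap past centre and stay locked on the sleeve by themselves, let go, and then flip the big bat toggle on the control box over to its other side to run the tack. After that pull the release lever away from the fixed handle so that the pliers spring fully open, and let go; leave the toggle flipped, the sleeve seated in its V and the other sleeves, the hammer and the can where they stand.

Things in the scene. Friction and masses are not known exactly. Their poses are not given: they have to be found in the camera images.
- fixture: Grey fixture fixed to the bench; origin on the bench under its plate's middle, turned only about z. Its plate (200 x 170 mm) is tilted 35 deg about the fixture's x: it rises towards +y and faces up and to -y. At its -x end stands the sleeve in a V block; steel pliers bolted on it point their handles to +x, past the plate's edge. Fingers that straddle them must lean 35 deg, square to the plate.
- clamp (a point): Fixed point midway between the closed handles, where to squeeze: (95, -29, 126) mm in the fixture's frame. Axes tilted with the plate: x along the handles to their ends, y up the slope (the handles close and open along it), z out of the plate. Handles and lever lie in its z = 0 plane, 50 mm over the plate's surface; free below them to z = -45 mm where x > -60 mm, free round their ends.
- fixed_grip (a point): On the outer (down-slope) face of the fixed handle, at y = -18 mm in the frame of clamp. This handle is a rigid steel bar from x = -133 to +17 mm, y = -18 to -6 mm, z = -10 to +10 mm in that frame, with a 14 mm thick adjusting screw on its end up to x = +35 mm.
- handle (a joint): Angle of the moving (up-slope) handle, a bar 120 x 12 x 20 mm, about its pivot at x = -80, y = +14 mm of clamp: 0 = open (sprung against its stop), grows as it is squeezed, dead centre 0.22, locked 0.30 rad, where it stays. At clamp it travels 24 mm and takes up to 20 N. Over the outer faces the handles measure 60 mm there when open, 36 mm locked, then centred on clamp.
- handle_grip (a point): On the outer (up-slope) face of the moving handle, 80 mm from its pivot, mid height; moves with it: at about y = +41 mm in the frame of clamp when open, +18 mm when locked.
- release (a joint): Release lever, hinged in the moving handle: 0 = at rest between the handles (light spring), up to 0.28 rad as its tail is pulled up-slope (+y of clamp), away from the fixed handle. With the pliers locked some 20 mm of pull at the tail (0.14 rad, 5 to 10 N) pries them over centre: they spring open, and the free tail rests 42 mm up-slope of its locked place. Let go, it returns to 0.
- lever_tail (a point): Middle of the release lever's tail: a dark steel bar 10 mm thick (along y of clamp), 18 mm high, reaching 16 mm farther along x, standing out past both handles' ends. With the pliers locked it is at x = +64, y = +6, z = 0 mm in the frame of clamp, with free space round it from x = +36 mm on.
- pad: Small round steel pad (22 mm wide) on the moving jaw, which presses the sleeve into the V with some 12 to 18 N when the pliers are locked; stands about 5 mm clear of the sleeve when open.
- sleeve: Dark steel tube, 60 mm outside, 50 mm bore, 70 mm long, with a thin band round it; origin at the centre of its lower end, z along its axis. Stands loose on the tilted plate, square to it, resting in the V block, at (-85, 0, 85) mm in the fixture's frame. Not to be handled.
- switchbox: Grey control box fixed to the bench, 130 (x) x 100 (y) x 60 mm high, origin under its centre, turned only about z. A steel bat toggle stands in the middle of its top in a collar 34 mm wide, 12 mm high.
- toggle (a joint): Angle of the bat toggle: 0 = leaning 0.4 rad to the box's -x (as it starts), 0.4 = upright (centre), 0.8 = leaning 0.4 rad to +x. It snaps to the side it is on; pushing it near its tip takes about 5 N at the start. It pivots on the box's axis 66 mm above the bench, about the box's y axis.
- toggle_tip (a point): Tip of the bat, 62 mm from its pivot; the bat is round, 11 mm thick at the root and 19 mm near the tip. Moves with it; as it starts it is 24 mm to -x of the box's axis and 123 mm above the bench.
- spare_a: Bystander: another dark sleeve, 60 mm wide, 70 mm high, upright on the bench; origin at the centre of its foot.
- spare_b: Bystander: another such sleeve upright on the bench.
- hammer: Bystander: hammer lying flat on the bench.
- spray_can: Bystander: plain metal can, 60 mm wide, 170 mm high, upright on the bench; origin at the centre of its foot.
Not all that is in view belongs to the job. Several things have the shape of the switchbox; the one meant has the colours described above.

How it is judged:
By the outcome, as a careful person would: the job done as asked, in the order asked, and still so for the second after the job is handed in, with the robot touching nothing.
It also fails if it takes over 54 s, if anything falls off the work surface, if the arm or the gripper's body presses on something with over 40 N, if the wrist force passes 120 N, or if a joint passes its speed limit or range.

## Working session

There is one attempt and no reset: what is moved stays moved. The work goes in short steps, each a Python script; the robot and the scene stay as the last script left them, time stands still between calls to the robot, and variables do not carry over. Pictures are saved under pics/ and viewed, and the job is handed in when it is done.

```bash
ls; mkdir -p pics; python3 - <<'E'
from bench import bot
import cv2,numpy as np
for n in ["scene","top","wrist"]:
    c=bot.read_camera(n); cv2.imwrite(f"pics/{n}0.png",c["image"]); print(n,c["intrinsics"].tolist(),c["rvec"],c["tvec"])
s=bot.get_state(); print(s)
E
```

```text
pics
scene [[447.9816385653057, 0.0, 320.14840693186517], [0.0, 447.9816385653057, 197.0551376644344], [0.0, 0.0, 1.0]] [ 2.47059371  0.71097466 -0.19354409] [-0.45963799 -0.22759232  1.88543814]
top [[398.7970246713266, 0.0, 321.03265364929484], [0.0, 398.7970246713266, 203.49656149618693], [0.0, 0.0, 1.0]] [ 2.1926521  -2.21503485  0.09707357] [-0.04480623  0.54531704  1.29616079]
wrist [[354.95724056763004, 0.0, 317.62190514764313], [0.0, 354.95724056763004, 200.2672961716181], [0.0, 0.0, 1.0]] [-2.3576638   1.72424044  0.23001818] [-0.62367018 -0.03349865  0.37943536]
{'time': 0.15, 'q': array([-1.28200084e+00,  4.23673602e-01,  1.63053251e+00,  1.84200554e-05,
        1.08858806e+00, -1.89728621e-02]), 'joint_velocities': array([ 0.00062501, -0.0024423 , -0.00326816, -0.00157403,  0.00010829,
        0.0009149 ]), 'joint_torque': array([ 8.33171612e-06, -5.57771873e+01, -2.82018256e+01, -7.44652630e-05,
        4.73994616e-03,  9.03159872e-06]), 'tcp_pos': array([ 0.18925425, -0.59520077,  0.23071198]), 'eef_rot': array([[ 9.53014580e-01,  3.02924254e-01, -3.26544170e-04],
       [ 3.02924427e-01, -9.53013879e-01,  1.15640244e-03],
       [ 3.91012204e-05, -1.20098659e-03, -9.99999278e-01]]), 'contact_force': array([-0.335395  , -0.35864401, -0.38668876]), 'torque': array([0.04923932, 0.01727771, 0.04125138]), 'gripper_width': 0.08553620359772249}
```

View pics/scene0.png

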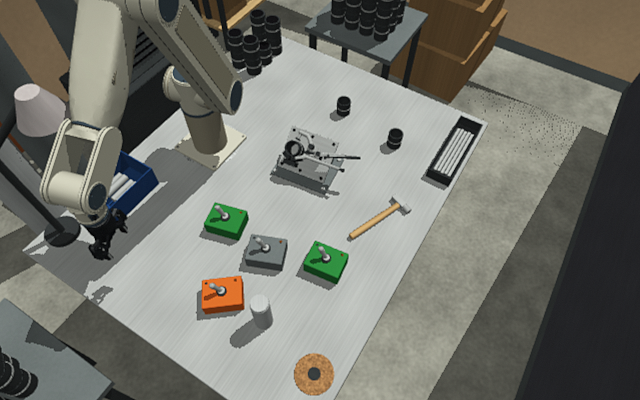

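View pics/top0.png

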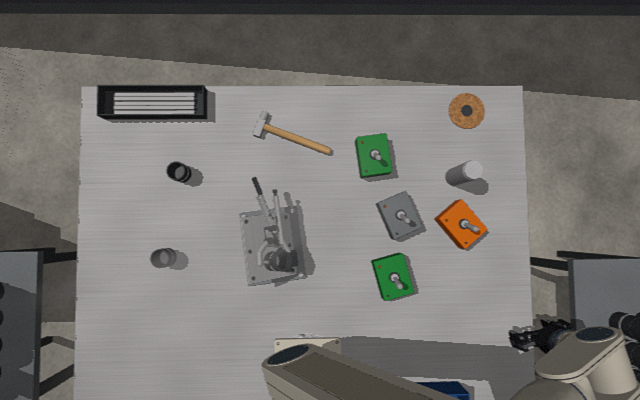

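View pics/wrist0.png

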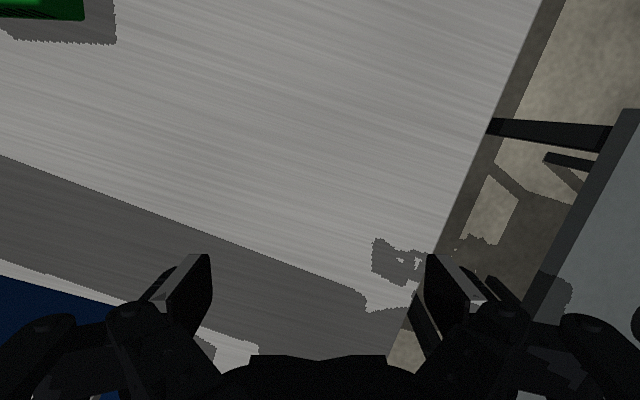

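The top view shows the fixture at about (272,245) with its handles pointing up to (255,180). The grey box is at (400,216), with two green boxes and one orange one near it. I'll zoom in to measure these.

```bash
python3 - <<'E'
import cv2
a=cv2.imread("pics/top0.png"); 
cv2.imwrite("pics/t_fix.png",cv2.resize(a[165:300,225:325],None,fx=5.5,fy=4.4 if 0 else 4.4*1.0) if 0 else cv2.resize(a[165:300,225:325],None,fx=4.4,fy=4.4,interpolation=cv2.INTER_CUBIC))
cv2.imwrite("pics/t_box.png",cv2.resize(a[180:250,365:435],None,fx=8,fy=8,interpolation=cv2.INTER_CUBIC))
b=cv2.imread("pics/scene0.png")
cv2.imwrite("pics/s_fix.png",cv2.resize(b[110:220,260:370],None,fx=5.4,fy=5.4,interpolation=cv2.INTER_CUBIC))
cv2.imwrite("pics/s_box.png",cv2.resize(b[220:280,230:300],None,fx=8,fy=8,interpolation=cv2.INTER_CUBIC))
E
```

```text
(no output)
```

View pics/t_fix.png

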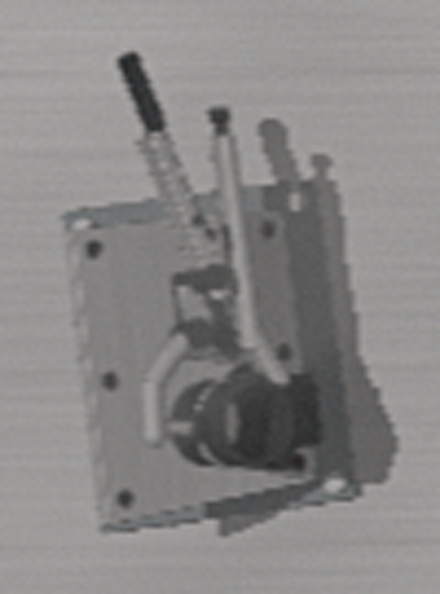

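View pics/t_box.png

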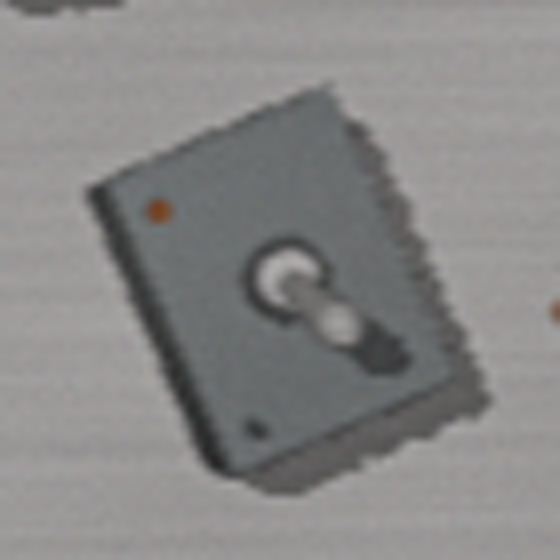

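View pics/s_fix.png

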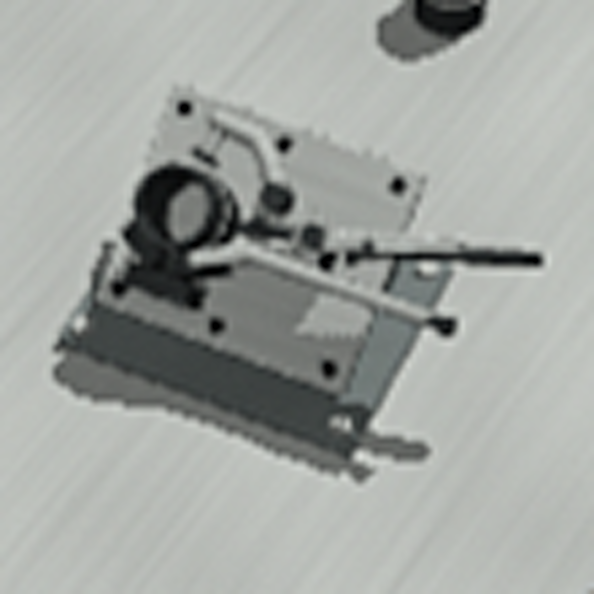

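View pics/s_box.png

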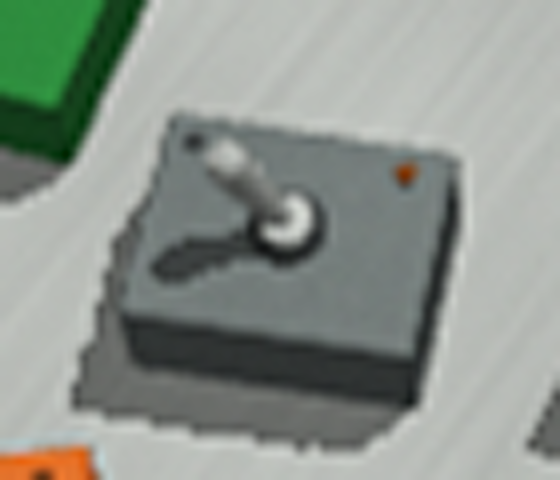

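```bash
cat > h.py <<'E'
import numpy as np,cv2
from scipy.optimize import least_squares
def Rz(a): c,s=np.cos(a),np.sin(a); return np.array([[c,-s,0],[s,c,0],[0,0,1]])
def Rx(a): c,s=np.cos(a),np.sin(a); return np.array([[1,0,0],[0,c,-s],[0,s,c]])
TILT=np.deg2rad(35)
CL=np.array([.095,-.029,.126])
def c2f(p): return CL+Rx(TILT)@np.array(p)
def proj(P,c): return cv2.projectPoints(np.atleast_2d(P).astype(float),c["rvec"],c["tvec"],c["intrinsics"],None)[0][:,0]
def fit(obs,x0):  # obs list (cam,localpt,pixel,weight)
    def f(x):
        r=[]
        for c,p,u,w in obs:
            r+=list(w*(proj(Rz(x[2])@np.array(p)+[x[0],x[1],0],c)[0]-u))
        return r
    s=least_squares(f,x0,loss="soft_l1"); return s.x,np.array(s.fun).reshape(-1,2)
E
cat > m1.py <<'E'
from h import *
from bench import bot
T=bot.read_camera("top");S=bot.read_camera("scene")
def t(u,v): return np.array([225+(u+.5)/4.4-.5,165+(v+.5)/4.4-.5])
def s(u,v): return np.array([260+(u+.5)/5.4-.5,110+(v+.5)/5.4-.5])
pl=lambda x,y:np.array([0,0,.085])+Rx(TILT)@np.array([x,y,0])
obs=[(T,pl(.1,.085),t(66,215),1),(T,pl(-.1,.085),t(104,528),1),(S,pl(-.1,.085),s(175,92),1),(S,pl(.1,.085),s(425,180),1),
(T,c2f([.035,-.012,0]),t(219,108),1),(S,c2f([.035,-.012,0]),s(455,325),1),(S,pl(.1,-.085),s(350,395),1)]
x,r=fit(obs,[.6,.15,0.1]); print("fixture",x,"\n",r.round(1))
def t(u,v): return np.array([365+(u+.5)/8-.5,180+(v+.5)/8-.5])
def s(u,v): return np.array([230+(u+.5)/8-.5,220+(v+.5)/8-.5])
b=lambda x,y:[x,y,.06]
obs=[(T,b(.065,.05),t(97,187),1),(T,b(.065,-.05),t(325,88),1),(T,b(-.065,.05),t(232,470),1),(T,b(-.065,-.05),t(455,378),1),
(T,[0,0,.07],t(289,280),1),(S,[0,0,.07],s(287,222),1),
(S,b(.065,-.05),s(418,358),1),(S,b(.065,.05),s(460,158),1),(S,b(-.065,.05),s(173,115),1),(S,b(-.065,-.05),s(122,315),1)]
x2,r=fit(obs,[.6,-.2,0.3]); print("box",x2,"\n",r.round(1))
tip=Rz(x2[2])@[-.024,0,.123]+[x2[0],x2[1],0]
print("tip px",(proj(tip,T)-[365,180])*8,(proj(tip,S)-[230,220])*8)
E
python3 m1.py
```

```text
fixture [0.41996043 0.11193236 0.14917355] 
 [[ 0.1  0.6]
 [ 1.5 -3.6]
 [ 1.2 -0.4]
 [ 2.  -0.8]
 [ 0.3  9.6]
 [-7.2 -2.3]
 [ 1.1  1. ]]
box [ 0.50567691 -0.3002111   0.40556303] 
 [[ 0.4 -1. ]
 [ 0.2 -1.2]
 [ 0.3  0.9]
 [ 0.8 -0.3]
 [-0.3 -0.5]
 [ 0.2 -0.4]
 [-0.3 -0.3]
 [ 0.1 -1. ]
 [-0.2 -0.8]
 [-0.7 -0.4]]
tip px [[340.41373773 325.63266396]] [[218.28754872 149.75172494]]
```

```bash
cat >> h.py <<'E'
def clampT(x): # world rot, pos
    return Rz(x[2])@Rx(TILT), np.array([x[0],x[1],0])+Rz(x[2])@CL
def toolR(RC,s=1,yaw=0):
    # tool y = s*clamp y, tool z=-clamp z, tool x = y x z
    y=s*RC[:,1]; z=-RC[:,2]; return np.column_stack([np.cross(y,z),y,z])
E
python3 - <<'E'
from h import *
from bench import bot
x=[.42,.112,.149]
RC,p=clampT(x); print(p)
for s in (1,-1):
  R=toolR(RC,s)
  for d in (0.2,0.15,0.1,0.05,-.01):
    q=bot.ik(p+RC@[0,0,d],R); print(s,d,None if q is None else np.round(q,2))
  for d in (0.1,0.0): 
    q=bot.ik(p+RC@[.07,0,d],R); print(s,d,None if q is None else np.round(q,2))
E
```

```text
[0.51825243 0.097424   0.126     ]
1 0.2 [-0.34  0.37  1.7   0.54  1.41 -2.24]
1 0.15 [-0.3   0.4   1.76  0.56  1.32 -2.26]
1 0.1 [-0.25  0.44  1.81  0.6   1.22 -2.28]
1 0.05 [-0.2   0.49  1.86  0.64  1.12 -2.31]
1 -0.01 [-0.15  0.56  1.89  0.7   1.01 -2.35]
1 0.1 [-0.21  0.53  1.66  0.6   1.25 -2.21]
1 0.0 [-0.12  0.62  1.73  0.68  1.08 -2.26]
-1 0.2 [-0.34  0.37  1.7   0.54  1.41  0.9 ]
-1 0.15 [-0.3   0.4   1.76  0.56  1.32  0.88]
-1 0.1 [-0.25  0.44  1.81  0.6   1.22  0.86]
-1 0.05 [-0.2   0.49  1.86  0.64  1.12  0.84]
-1 -0.01 [-0.15  0.56  1.89  0.7   1.01  0.79]
-1 0.1 [-0.21  0.53  1.66  0.6   1.25  0.93]
-1 0.0 [-0.12  0.62  1.73  0.68  1.08  0.88]
```

```bash
python3 - <<'E'
from h import *
from bench import bot
x=[.42,.112,.149]
RC,p=clampT(x)
bot.movep(p+RC@[0,0,.2],toolR(RC,-1))
c=bot.read_camera("wrist"); cv2.imwrite("pics/w1.png",c["image"])
R=cv2.Rodrigues(c["rvec"])[0]; cp=-R.T@c["tvec"]; s=bot.get_state()
print(s["time"],"cam in tool",s["eef_rot"].T@(cp-s["tcp_pos"]), (s["eef_rot"].T@R.T).round(2))
np.savez("w1.npz",**{k:c[k] for k in("intrinsics","rvec","tvec")})
print(proj(c2f([0,0,0])@Rz(.149).T+[.42,.112,0],c))
E
```

```text
2.6833 cam in tool [ 0.06630396 -0.00113303 -0.1430798 ] [[-0.   -0.97 -0.26]
 [ 1.   -0.    0.  ]
 [-0.   -0.26  0.97]]
[[318.00852269 174.45301689]]
```

View pics/w1.png

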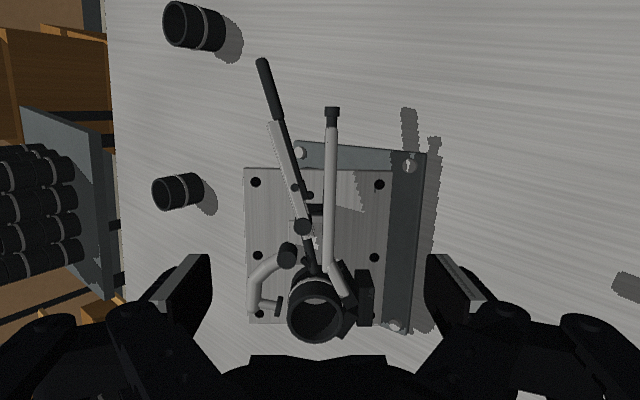

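```bash
python3 - <<'E'
import cv2
a=cv2.imread("pics/w1.png")
cv2.imwrite("pics/w1z.png",cv2.resize(a[50:350,230:440],None,fx=2.7,fy=2,interpolation=cv2.INTER_CUBIC) if 0 else cv2.resize(a[90:345,230:440],None,fx=2.3,fy=2.3,interpolation=cv2.INTER_CUBIC))
E
```

```text
(no output)
```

View pics/w1z.png

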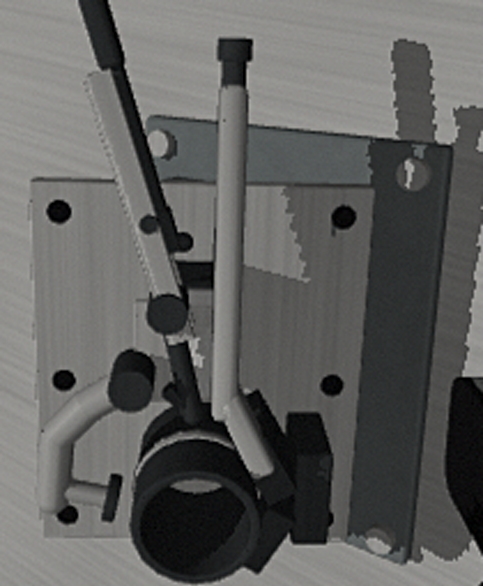

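```bash
cat > m2.py <<'E'
from h import *
W=dict(np.load("w1.npz"))
def t(u,v): return np.array([230+(u+.5)/2.3-.5,90+(v+.5)/2.3-.5])
pl=lambda x,y:np.array([0,0,.085])+Rx(TILT)@np.array([x,y,0])
sl=np.array([-.085,0,.085])+Rx(TILT)@[0,0,.07]
obs=[(W,pl(.1,.085),t(32,181),1),(W,pl(.1,-.085),t(373,188),1),(W,pl(-.1,.085),t(44,537),1),
(W,c2f([.017,-.012,.007]),t(233,87),1),(W,c2f([.035,-.012,.007]),t(235,39),1),(W,sl,t(195,517),1)]
x,r=fit(obs,[.42,.11,0.15]); print("fixture",x,"\n",r.round(1))
np.save("fx.npy",x)
RC,p=clampT(x)
a=cv2.imread("pics/w1.png")
def line(P,col):
    P=[proj(RC@np.array(q)+p,W)[0] for q in P]
    cv2.polylines(a,[np.int32(np.round(np.array(P)*16))],True,col,1,cv2.LINE_AA,4)
line([[-.133,-.018,.01],[.017,-.018,.01],[.017,-.006,.01],[-.133,-.006,.01]],(0,0,255))
line([[-.195,-.05-.035+0,-.05],[.005,-.085,-.05],[.005,.085,-.05],[-.195,.085,-.05]],(0,255,0))
cy=[[-.18+.03*np.cos(k),.03*np.sin(k),.02] for k in np.linspace(0,6.28,40)]
line(cy,(255,255,0))
cv2.imwrite("pics/w1o.png",cv2.resize(a[60:350,220:440],None,fx=2,fy=2,interpolation=cv2.INTER_CUBIC))
E
python3 m2.py
```

```text
fixture [0.44740328 0.11677379 0.14505089] 
 [[ -3.7 -32.3]
 [  3.2 -35. ]
 [ -0.1 -24.2]
 [ -0.3   1.1]
 [ -1.    2. ]
 [  2.6   7.4]]
```

View pics/w1o.png

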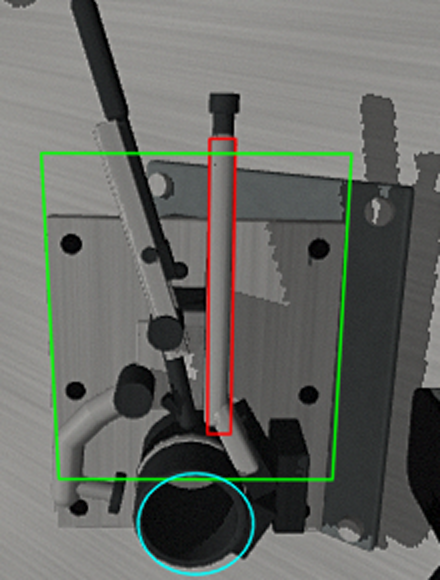

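```bash
cat > m3.py <<'E'
from h import *
from bench import bot
W=dict(np.load("w1.npz")); T=bot.read_camera("top");S=bot.read_camera("scene")
def t(u,v): return np.array([230+(u+.5)/2.3-.5,90+(v+.5)/2.3-.5])
def tt(u,v): return np.array([225+(u+.5)/4.4-.5,165+(v+.5)/4.4-.5])
def ss(u,v): return np.array([260+(u+.5)/5.4-.5,110+(v+.5)/5.4-.5])
pl=lambda x,y:np.array([0,0,.085])+Rx(TILT)@np.array([x,y,0])
sl=np.array([-.085,0,.085])+Rx(TILT)@[0,0,.07]
H=1
obs=[(W,pl(.1,.085),t(32,181),1,1),(W,pl(.1,-.085),t(373,188),1,1),(W,pl(-.1,.085),t(44,537),1,1),
(W,c2f([.017,-.012,.007]),t(233,87),1,0),(W,c2f([.035,-.012,.007]),t(235,39),1,0),(W,sl,t(195,517),1,0),
(T,c2f([.035,-.012,.004]),tt(219,108),2,0),(S,c2f([.035,-.012,.0]),ss(455,325),2,0)]
def f(x):
    r=[]
    for c,p,u,w,k in obs:
        r+=list(w*(proj(Rz(x[2])@(np.array(p)+[x[3]*k,x[4]*k,x[5]*k])+[x[0],x[1],0],c)[0]-u))
    return r
s=least_squares(f,[.44,.11,.15,-.03,0,0],loss="soft_l1"); x=s.x
print(x,"\n",np.array(s.fun).reshape(-1,2).round(1))
np.save("fx.npy",x[:3])
RC,p=clampT(x)
a=cv2.imread("pics/w1.png")
def line(P,col):
    P=[proj(RC@np.array(q)+p,W)[0] for q in P]
    cv2.polylines(a,[np.int32(np.round(np.array(P)*16))],True,col,1,cv2.LINE_AA,4)
line([[-.133,-.018,.01],[.017,-.018,.01],[.017,-.006,.01],[-.133,-.006,.01]],(0,0,255))
d=x[3]
line([[-.195+d,-.085,-.05],[.005+d,-.085,-.05],[.005+d,.085,-.05],[-.195+d,.085,-.05]],(0,255,0))
for z in(.02,-.05):line([[-.18+.03*np.cos(k),.03*np.sin(k),z] for k in np.linspace(0,6.28,40)],(255,255,0))
h=.0  # moving handle open
ang=.30
c,s_=np.cos(ang),np.sin(ang)
line([[-.08+c*u-s_*v,.014+s_*u+c*v-0.002,.01] for u,v in((0,-.008),(.12,-.008),(.12,.004),(0,.004))],(255,0,255))
cv2.imwrite("pics/w1p.png",cv2.resize(a[60:350,220:440],None,fx=2,fy=2,interpolation=cv2.INTER_CUBIC))
E
python3 m3.py
```

```text
[ 0.44963295  0.11890084  0.1249964  -0.04091759  0.00104978 -0.00316917] 
 [[-0.8  0.5]
 [ 0.8  0.2]
 [ 0.  -1. ]
 [ 0.1 -0.7]
 [-0.2  0.2]
 [-0.1  4.8]
 [-0.7 -0.3]
 [ 0.2  0.8]]
```

View pics/w1p.png

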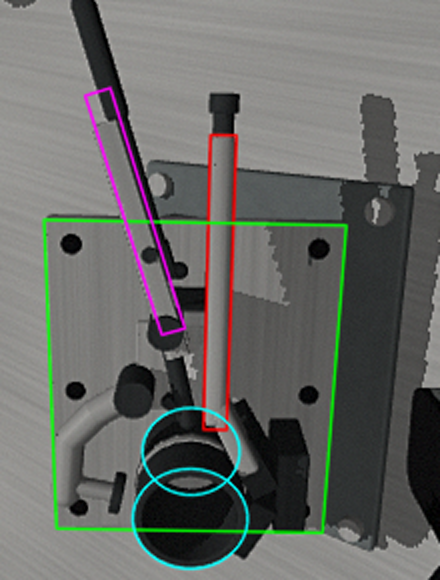

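```bash
python3 - <<'E'
from h import *
from bench import bot
x=np.load("fx.npy"); RC,p=clampT(x); R=toolR(RC,-1)
bot.movep(p+RC@[0,.010,.07],R)
c=bot.read_camera("wrist"); a=c["image"].copy()
for q in ([.017,-.006,.01],[.017,-.018,.01],[.035,-.012,.007],[0,-.018,.01],[0,.041,.01],[.011,.0444,.01],[-.011,.0376,.01]):
    u=proj(RC@np.array(q)+p,c)[0]; cv2.circle(a,tuple(int(v) for v in np.round(u)),3,(0,0,255),1)
cv2.imwrite("pics/w2.png",a); s=bot.get_state(); print(s["time"],s["contact_force"])
E
```

```text
3.425 [ 0.97430547 -0.78239482 -0.03605512]
```

View pics/w2.png

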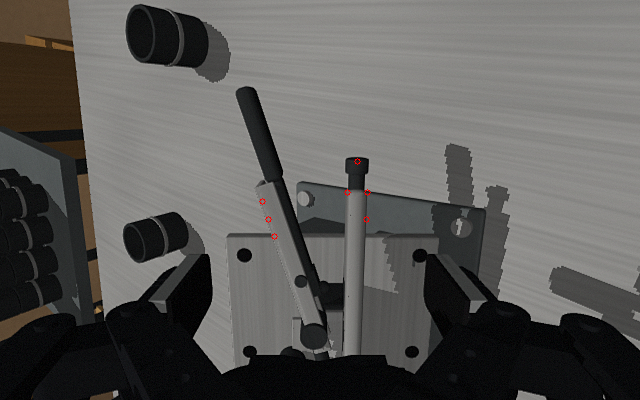

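The predicted markers land on the handle edges to about 2 px: fixed handle end at (358,190), moving handle's outer edge at (268,219). I'll descend, centre and squeeze.

```bash
python3 - <<'E'
from h import *
from bench import bot
x=np.load("fx.npy"); RC,p=clampT(x); R=toolR(RC,-1)
print(bot.move_straight(p+RC@[0,.010,-.024],R,max_speed=.1,f_stop=8))
print(bot.move_straight(p+RC@[0,.001,-.024],R,max_speed=.05,f_stop=12))
s=bot.get_state(); print(s["time"],RC.T@s["contact_force"],RC.T@(s["tcp_pos"]-p))
bot.close_gripper()
s=bot.get_state(); print(s["time"],RC.T@s["contact_force"],s["gripper_width"],RC.T@(s["tcp_pos"]-p))
c=bot.read_camera("wrist"); cv2.imwrite("pics/w3.png",c["image"])
E
```

```text
False
False
4.85 [1.27074351 7.27446614 1.83774065] [ 0.00051926  0.00145665 -0.02342372]
5.3667 [-2.12087077 -8.49776748 10.2520131 ] 0.03499760743219797 [ 0.00059965 -0.00144188 -0.02265048]
```

View pics/w3.png

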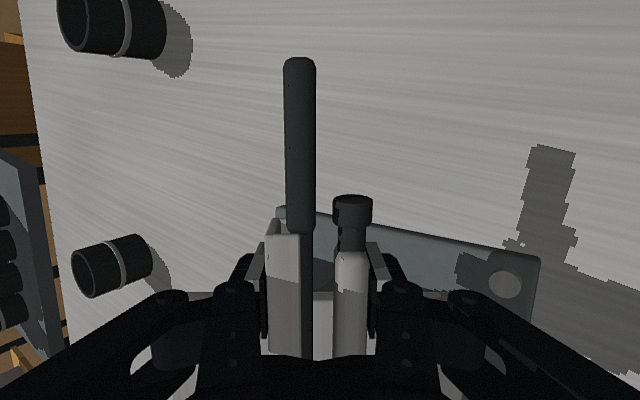

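```bash
python3 - <<'E'
from h import *
from bench import bot
x=np.load("fx.npy"); RC,p=clampT(x); R=toolR(RC,-1)
bot.let_go()
s=bot.get_state(); print(s["time"],RC.T@s["contact_force"],s["gripper_width"])
bot.move_straight(p+RC@[0,0,.09],R,max_speed=.2)
c=bot.read_camera("wrist"); a=c["image"].copy()
for q in ([0,.018,.01],[0,-.018,.01],[.064,.006,.009],[.080,.006,.009],[.036,.006,.009]):
    u=proj(RC@np.array(q)+p,c)[0]; cv2.circle(a,tuple(int(v) for v in np.round(u)),3,(0,0,255),1)
cv2.imwrite("pics/w4.png",a);print(bot.get_state()["time"])
E
```

```text
5.9667 [-0.5709114   0.49717429  0.74125317] 0.08561922761787415
6.7333
```

View pics/w4.png

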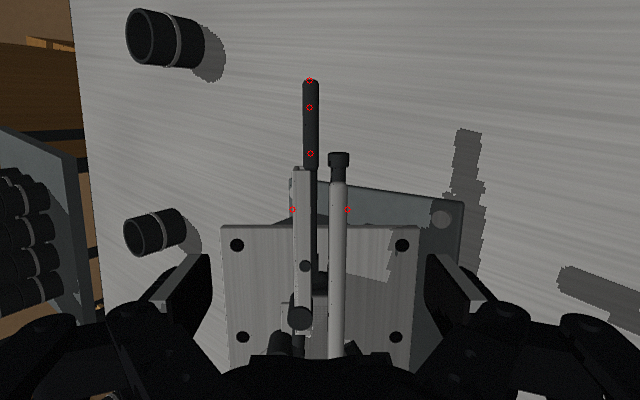

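The pliers stay locked on their own: lever tail at (310,107) as predicted, handles parallel. Next is the toggle.

```bash
python3 - <<'E'
from h import *
from bench import bot
B=np.array([.5057,-.3002,.4056]); RB=Rz(B[2]); b0=np.array([B[0],B[1],0])
W=lambda *v: b0+RB@np.array(v)
cands=[]
for sg in (1,-1):
    R=np.column_stack([sg*RB[:,0],-sg*RB[:,1],[0,0,-1]])
    q=bot.ik(W(-.07,0,.25),R); cands.append((sg,q)); print(sg,q)
q0=bot.get_state()["q"]
sg=min([c for c in cands if c[1] is not None],key=lambda c:np.abs(c[1]-q0).max())[0]
R=np.column_stack([sg*RB[:,0],-sg*RB[:,1],[0,0,-1]])
bot.movep(W(-.07,0,.25),R)
bot.close_gripper()
c=bot.read_camera("wrist"); cv2.imwrite("pics/w5.png",c["image"])
t=bot.read_camera("top"); cv2.imwrite("pics/t5.png",t["image"])
print(sg,bot.get_state()["time"],proj(W(-.024,0,.123),c))
E
```

```text
1 [-6.60469439e-01  2.90988354e-01  1.78068788e+00 -4.44089210e-16
  1.06991642e+00  5.04726888e-01]
-1 None
1 9.05 [[318.1883131  132.67446873]]
```

View pics/w5.png

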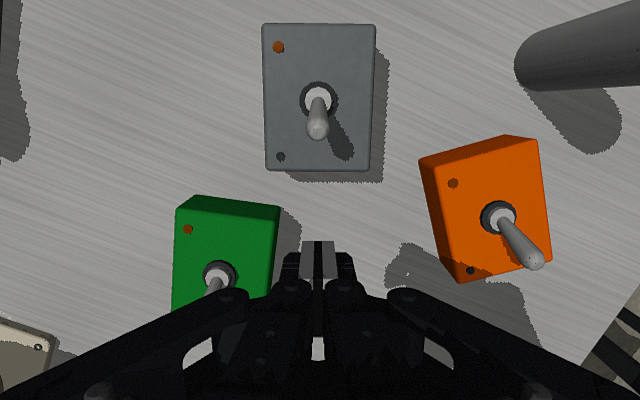

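```bash
python3 - <<'E'
from h import *
from bench import bot
B=np.array([.5057,-.3002,.4056]); RB=Rz(B[2]); b0=np.array([B[0],B[1],0])
W=lambda *v: b0+RB@np.array(v)
print(bot.move_straight(W(-.06,0,.100),max_speed=.15,f_stop=10))
print(bot.move_straight(W(-.008,0,.100),max_speed=.06,f_stop=25))
s=bot.get_state(); print(s["time"],RB.T@s["contact_force"],RB.T@(s["tcp_pos"]-b0))
bot.move_straight(W(-.05,0,.110),max_speed=.15)
bot.move_straight(W(-.07,0,.25),max_speed=.2)
c=bot.read_camera("wrist"); cv2.imwrite("pics/w6.png",c["image"])
print(bot.get_state()["time"],proj(W(.024,0,.123),c))
E
```

```text
False
False
11.2167 [-0.05470635  1.11161968  0.28291411] [-0.00820176  0.00018583  0.09986323]
12.5667 [[319.48473707  64.34165842]]
```

View pics/w6.png

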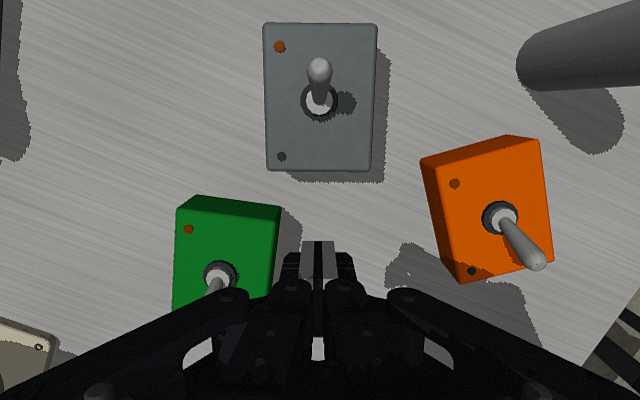

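The grey toggle now leans to the far side, with its tip at (320,68). Next is the release lever.

```bash
python3 - <<'E'
from h import *
from bench import bot
x=np.load("fx.npy"); RC,p=clampT(x); R=toolR(RC,-1)
P=lambda *v:p+RC@np.array(v)
bot.movep(P(.067,-.042,.10),R)
c=bot.read_camera("wrist"); cv2.imwrite("pics/w7.png",c["image"])
print(proj(P(.064,.006,.009),c),bot.get_state()["time"])
E
```

```text
[[248.67485516 208.60395932]] 14.0667
```

View pics/w7.png

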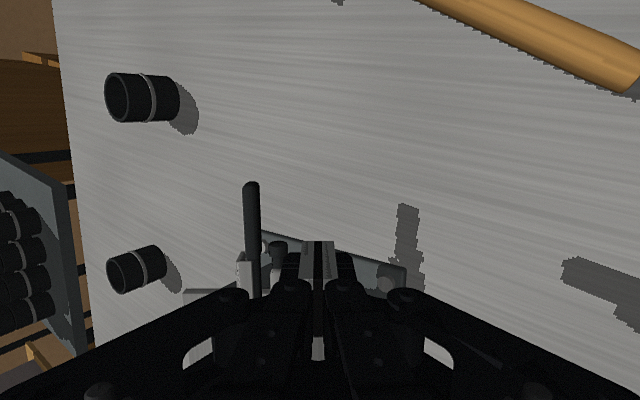

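```bash
python3 - <<'E'
from h import *
from bench import bot
x=np.load("fx.npy"); RC,p=clampT(x); R=toolR(RC,-1)
P=lambda *v:p+RC@np.array(v)
def st(m):
    s=bot.get_state(); print(m,round(s["time"],2),(RC.T@s["contact_force"]).round(1),(RC.T@(s["tcp_pos"]-p)*1e3).round(1))
print(bot.move_straight(P(.067,-.042,-.012),R,max_speed=.12,f_stop=8)); st("down")
for y in (-.015,-.005,.003,.008,.012):
    h=bot.move_straight(P(.067,y,-.012),R,max_speed=.06,f_stop=25); st((y,h))
    if h: break
c=bot.read_camera("wrist"); cv2.imwrite("pics/w8.png",c["image"])
E
```

```text
False
down 15.15 [-0.3 -0.9 -0.6] [ 67.6 -42.  -11.2]
(-0.015, False) 15.75 [ 0.7 -0.7  0.2] [ 67.1 -14.7 -11.9]
(-0.005, False) 16.07 [-0.5 -2.  -0.1] [ 66.9  -4.9 -12.1]
(0.003, False) 16.35 [-1.7 -3.  -0. ] [ 66.9   3.2 -12.1]
(0.008, False) 16.6 [-1.1 -2.6  0.1] [ 67.    8.3 -12. ]
(0.012, False) 16.85 [-0.3 -1.  -0.5] [ 67.1  12.4 -11.9]
```

View pics/w8.png

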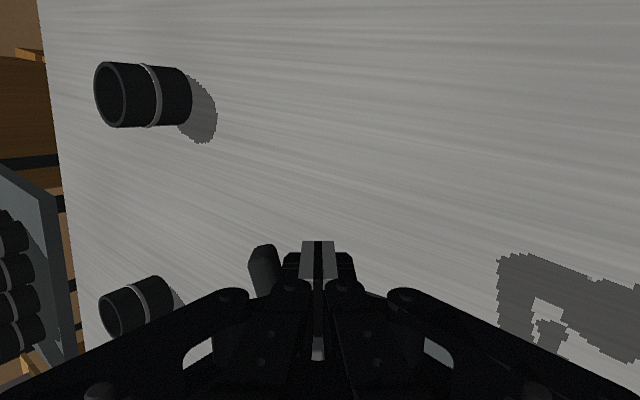

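```bash
python3 - <<'E'
from h import *
from bench import bot
x=np.load("fx.npy"); RC,p=clampT(x); R=toolR(RC,-1)
P=lambda *v:p+RC@np.array(v)
bot.move_straight(P(.067,-.01,-.012),R,max_speed=.1)
bot.move_straight(P(.067,-.01,.08),R,max_speed=.15)
bot.movep(P(0,0,.2),R)
c=bot.read_camera("wrist"); a=c["image"]
for q in ([.011,.0444,.01],[-.011,.0376,.01],[.064,.048,.009]):
    u=proj(P(*q),c)[0]; cv2.circle(a,tuple(int(v) for v in np.round(u)),2,(0,0,255),1)
cv2.imwrite("pics/w9.png",a); 
for n in("top","scene"): cv2.imwrite(f"pics/{n}9.png",bot.read_camera(n)["image"])
print(bot.get_state()["time"])
E
```

```text
18.7917
```

View pics/w9.png

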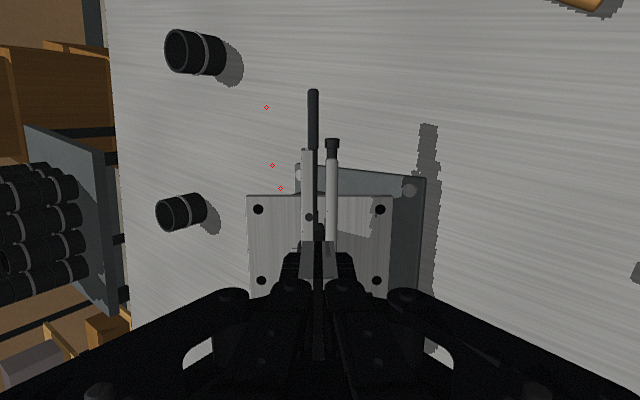

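View pics/scene9.png

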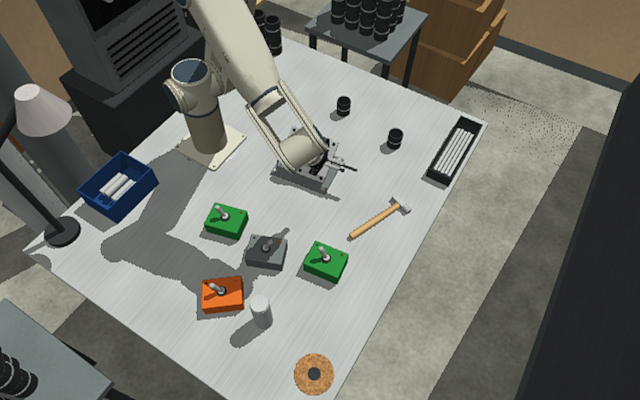

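View pics/top9.png

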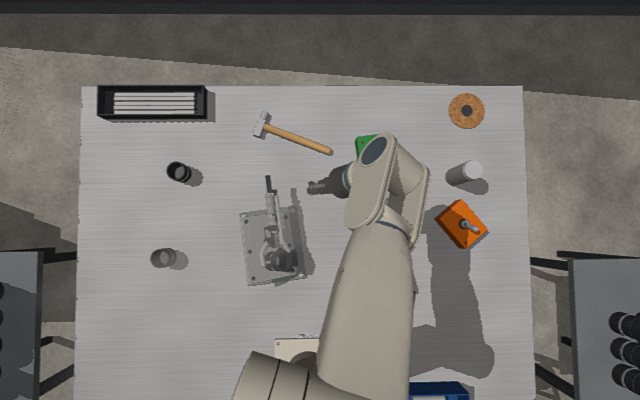

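The first pull fell short. The pliers are still locked (handles parallel at (307,200) and (332,200), tail at (313,110)) because the shut fingers are thinner than I assumed. I'll pull farther.

```bash
python3 - <<'E'
from h import *
from bench import bot
x=np.load("fx.npy"); RC,p=clampT(x); R=toolR(RC,-1)
P=lambda *v:p+RC@np.array(v)
def st(m):
    s=bot.get_state(); print(m,round(s["time"],2),(RC.T@s["contact_force"]).round(1),(RC.T@(s["tcp_pos"]-p)*1e3).round(1))
bot.movep(P(.067,-.035,.06),R)
print(bot.move_straight(P(.067,-.03,-.014),R,max_speed=.12,f_stop=8)); st("down")
print(bot.move_straight(P(.067,.010,-.014),R,max_speed=.1,f_stop=25)); st("")
for y in (.014,.018,.022,.026):
    h=bot.move_straight(P(.067,y,-.014),R,max_speed=.05,f_stop=25); st((y,h))
    if h: break
c=bot.read_camera("wrist"); cv2.imwrite("pics/w10.png",c["image"])
E
```

```text
False
down 20.24 [ 0.6 -0.1 -0.1] [ 67.5 -29.9 -13.3]
False
 20.79 [ 0.3 -1.8  1.4] [ 67.4  10.7 -13.6]
(0.014, False) 21.04 [ 0.7 -0.5  1.1] [ 67.1  13.9 -13.9]
(0.018, False) 21.29 [-0.4  0.1  0.1] [ 66.9  18.3 -14.1]
(0.022, False) 21.54 [-0.1  0.3  0.4] [ 67.   22.4 -14.1]
(0.026, False) 21.79 [-0.6 -0.4  0.3] [ 67.1  26.3 -14. ]
```

View pics/w10.png

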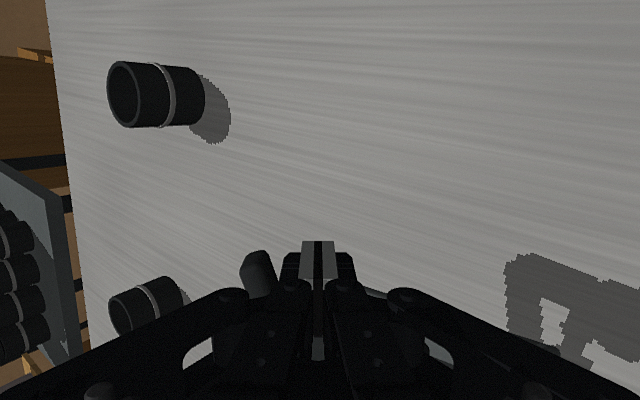

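```bash
python3 - <<'E'
from h import *
from bench import bot
x=np.load("fx.npy"); RC,p=clampT(x); R=toolR(RC,-1)
P=lambda *v:p+RC@np.array(v)
bot.move_straight(P(.067,.005,-.014),R,max_speed=.1)
bot.move_straight(P(.067,0,.08),R,max_speed=.15)
bot.movep(P(0,0,.2),R)
bot.let_go()
c=bot.read_camera("wrist"); a=c["image"]
for q in ([.011,.0444,.01],[-.011,.0376,.01],[.064,.048,.009]):
    u=proj(P(*q),c)[0]; cv2.circle(a,tuple(int(v) for v in np.round(u)),2,(0,0,255),1)
cv2.imwrite("pics/w11.png",a); 
print(bot.get_state()["time"])
E
```

```text
24.4167
```

View pics/w11.png

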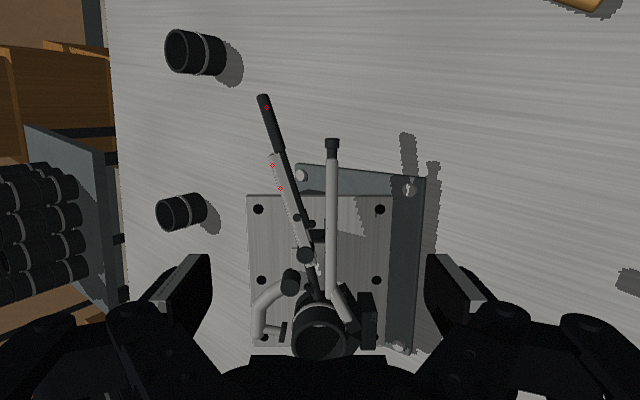

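The pliers are fully open: the tail is at (265,107) and the outer handle edge sits on the open-position markers. I'll check the sleeve and bystanders from the same pose as the first wrist view.

```bash
python3 - <<'E'
from h import *
from bench import bot
RC,p=clampT([.42,.112,.149])
bot.movep(p+RC@[0,0,.2],toolR(RC,-1))
c=bot.read_camera("wrist")["image"]
o=cv2.imread("pics/w1.png")
v=np.hstack([o[90:350,230:430],c[90:350,230:430]])
cv2.imwrite("pics/cmp.png",cv2.resize(v,None,fx=2,fy=2))
d=cv2.absdiff(o,c).max(2); print((d>40).sum())
# retreat away and look
bot.set_joints([-1.282,.423,1.63,0,1.089,-.019])
s0=cv2.imread("pics/scene0.png");t0=cv2.imread("pics/top0.png")
s=bot.read_camera("scene")["image"];t=bot.read_camera("top")["image"]
cv2.imwrite("pics/s12.png",s);cv2.imwrite("pics/t12.png",t)
for n,a,b in(("s",s0,s),("t",t0,t)):
    m=(cv2.absdiff(a,b).max(2)>40).astype(np.uint8)
    k,_,st,_=cv2.connectedComponentsWithStats(m); print(n,[r.tolist() for r in st[1:] if r[4]>5])
print(bot.get_state()["time"])
E
```

```text
2730
s [[256, 238, 5, 3, 11], [269, 239, 4, 4, 11], [262, 244, 7, 6, 28], [249, 249, 12, 6, 41], [261, 253, 6, 4, 14]]
t [[400, 206, 3, 3, 7], [399, 211, 6, 4, 16], [400, 215, 5, 4, 10], [406, 219, 3, 3, 7], [409, 221, 7, 5, 17]]
27.2
```

View pics/cmp.png

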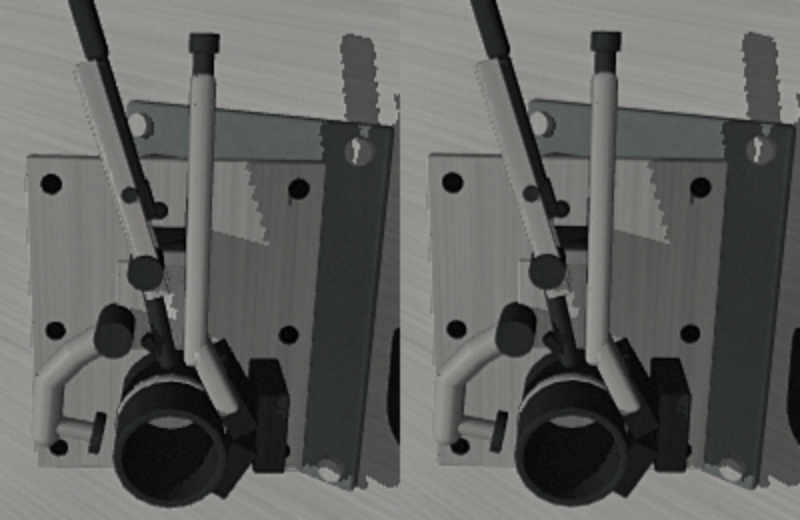

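View pics/s12.png

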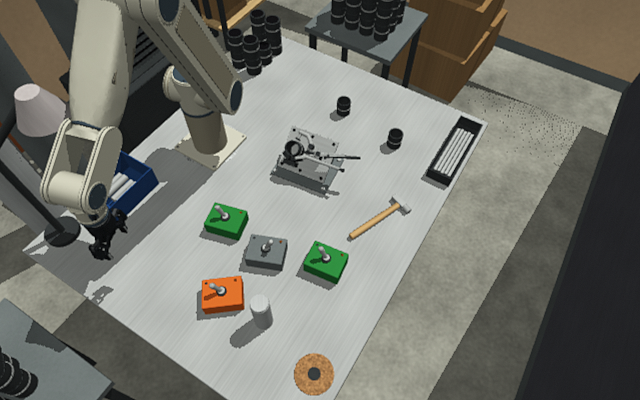

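Before and after, the only change in the scene is the grey box's toggle at (264,243). The sleeve and pliers look the same as at the start, with the pliers open. I'm handing in.

```bash
python3 -c "
from bench import bot
bot.job_done()"
```

```text
the job is handed in; nothing more can be done
```

The job is done and handed in at about 27 s of the 54 s allowed.

- **Locking:** I squeezed the handles at the clamp point until the fingers stopped at 35 mm, then let go. The wrist picture showed the pliers staying locked by themselves.
- **Toggle:** I pushed the grey box's toggle over, and it stayed leaning to its +x side.
- **Release:** The first pull on the lever was too short; the check picture showed the pliers still locked. A second, longer pull sprang them open, with the handle and lever tail back at their open positions.

**Last checks:** With the robot back at its start pose, the scene and top pictures differ from the first ones only at the grey box's toggle. The close-up of the fixture matches the first by eye: the sleeve is seated in its V and the pliers are open. The spare sleeves, hammer and can have not moved.

**Disagreement:** The plate appeared about 41 mm farther towards -x than the description says, relative to the pliers. I positioned by the pliers and the sleeve; the pliers fitted to about 1 pixel and the sleeve to about 5.

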